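Find the full parts case by tipping it, and dock it

ROBOT

A 6-joint arm with a two-finger parallel gripper is mounted at the origin on a cart in front of the work surface, level with it; the furniture and walls round the work are solid. World frame = base frame: x ahead of the robot, y to its left, z up, the work surface at z = 0. Lengths are in mm, angles in rad, forces in N, time in s.
With the tool pointing down it reaches from about 400 to 925 mm from the base axis. Payload 3.4 kg.
Tool frame: the origin (TCP) lies between the finger pads; the fingertips stand 19 mm ahead of it and the grasp point (between the pads) is the TCP; z points along the fingers, y is the line along which they close (so a half turn about z gives the same grasp; the last joint's range is limited). The gripper opens to 85 mm and grips with 20 to 120 N. Pads are 22 mm wide; open, the fingers measure 114 mm over their backs; the gripper's body (76 mm by 85 mm) begins 54 mm behind the grasp point. The pads swing forward as they close: fully open they stand 13 mm farther back than shut.
Start: joints at [1.121, 0.307, 1.506, -0, 1.328, -0.073], TCP at [211.593, 534.659, 250.305] pointing down, gripper open.
Joint ranges: [-3.12, 3.12], [-1.05, 2.28], [0.14, 2.33], [-1.42, 4.57], [0.1, 2.73], [-2.68, 2.68]. Speed limits (rad/s): [2.57, 2.57, 3.14, 3.14, 3.14, 3.14].

INTERFACE

Orientations are given as [roll, pitch, yaw] about the fixed x, y, z axes, in that order (R = Rz(yaw) Ry(pitch) Rx(roll)).
In Python, from station import env, vision, spotter gives the robot as it stands.
- The arm moves only by the tool apply_moves, never from a script. Its argument "targets" is a list of rows, each an object of numbers: "ax", "ay", "az": the turn, a rotation vector about the tool's x, y, z in degrees; "tx", "ty", "tz": the shift along the tool's x, y, z in m; "claw": the finger opening in m, from 0 to 0.0854. A call has 1 to 10 rows; each row shifts and turns the commanded pose from where the row before left it, along the tool's axes as they then stand; what a row does not reach is not made up. A row lasts 1/12 s, in which the tool goes at most 41.7 mm and 7.16 degrees, less where a joint would pass 70% of its speed; a pose out of reach is approached as far as the arm can. A call with a gripper value outside its range is refused whole. The fingers move at their own pace and stop on an object; "newtons" is the grip in N (left out, the last holds). Time passes only in rows, so rows that do not move let the fingers close. It gives the time, the measured TCP pose, the force, the opening and the grip force at its end, in the units of the state.
- env.read_state(): the state, without advancing time (a new reading comes with each control period).
- vision.get_image(name): name is "scene" or "top" or "wrist"; returns the picture (384x512x3 uint8, red, green, blue); there is no depth.
- vision.camera_model(name): a dict with "mtx" (3x3 intrinsics, pixels), "rvec" (rotation vector, rad) and "tvec" (3), from world to camera coordinates, as OpenCV has them. Camera axes: x right, y down, z forward; pixel columns grow to the right and rows downward; lengths in mm; the calibration is good to about 2 mm. The wrist camera is an equidistant fisheye: a pixel r from the principal point sees the ray r / f radians off the axis. A picture is of the moment at which its call begins: read the wrist's pose just before it. camera_model takes no time and is no camera call; for the wrist camera it gives the pose at the moment of the call.
- env.finish_job(): hands the job in; it is judged then, once.
Trained networks look in the newest picture that a camera, given by its name, has taken for a name from the list of things; names that differ only in an ending like _2 or _b are one class to them, and where a whole thing is asked for, a point or a joint stands for the part that bears it (a point fixed in the world has none). Each returns a list of dicts, best first, with "conf" (0 to 1); they miss things now and then, are a little off and sometimes report something else, mostly with a low value. They report only what shows in the picture. A call takes as long as a camera call.
- spotter.trace(query, camera): "pixels" (384x512 bool, what is visible of it) and "box" ([left, top, right, bottom] in pixels, round what is visible of it).
The state is a dict: "time": time; "joint_positions": joint angles; "joint_velocities": joint speeds; "joint_torque": joint torques, N m; "ee_pos": TCP position; "ee_rot": TCP orientation; "ft_force": force on the tool from outside, world axes, zero at the start; "wrist_torque": the same for the moment, N m; "grip_width": finger opening in mm; "finger_force": force on a finger pad.
Only numpy, scipy, OpenCV 4.12 (cv2) and the standard library are available. Lean on these libraries where they do the work, as an engineer would, in place of code of your own. Each camera call takes 0.05 s, during which the arm holds its last target. There are 200 camera calls.

TASK

Three look-alike parts cases stand drawn out in the rack on the bench and just one of them is full: raise them one at a time by the handle end, a centimetre or so, to feel the weight, and keep the back end resting in the rack, because the clip-on handles will not carry a whole case. Slide the full one gently home until its catch snaps and it sits against its stops. Leave the nearly empty ones drawn out where they stand, ready for refilling, and disturb nothing else on the bench.

Things in the scene. Friction and masses are not known exactly. Their poses are not given: they have to be found in the camera images.
- rack: low grey steel rack fixed on a 3 mm bench mat, 170 mm deep (x), 249 wide (y), 40 high at the back. Origin under its centre; +x points to its back wall, away from the robot, +y to its left bay. Three bays 75 mm wide, open in front and above, dividers 26 mm high, level floor 5 mm above the origin. At the back of each bay: two black stops and a spring double-roller catch between them
- liner: black rubber liner, the common floor of the three bays, fixed in the rack; the cases stand on it
- bay_left (a point): home point of the left bay (seen from the robot): on its floor, midway across, in the plane of the stop faces; axes as the rack's. A case is home when its back lower edge is here. Sliding a full case takes 2 to 5 N; from about 10 mm before home the catch raises this to some 8 to 14 N (most 7 to 8 mm before home), then it snaps: the push falls to 0 to 3 N, until the rigid stops are met
- case_left: closed parts case in the left bay, grey tub, orange lid, 95x72x52 mm, alike outside; origin under its centre, +x to its back; bar handle in front, 18 mm striker behind. 1.5 mm play each side, starts 37 to 48 mm short of home. Nearly empty about 0.23 kg; the one full case, any of the three, 0.7 to 0.95 kg. Raised by the bar it turns about its back lower edge; the bar then bears 0.37 of the weight
- handle_left (a point): middle of the handle of case_left: a level round bright steel bar 8 mm thick and 52 mm long along the case's y, 35 mm before the case's front face (31 mm free between), 36 mm above its underside, free below; 130 mm from the back lower edge. Tipped by 0.08 rad it loads the hand with about 1 to 1.6 N when nearly empty and 3 to 4 N when full (friction of the bar in the grip included)
- front_left (a point): middle of the front lower edge of case_left
- back_left (a point): middle of the back lower edge of case_left, 95 mm behind front_left along the case's x
- bay_middle (a point): home point of the middle bay (seen from the robot): on its floor, midway across, in the plane of the stop faces; axes as the rack's. A case is home when its back lower edge is here. Sliding a full case takes 2 to 5 N; from about 10 mm before home the catch raises this to some 8 to 14 N (most 7 to 8 mm before home), then it snaps: the push falls to 0 to 3 N, until the rigid stops are met
- case_middle: closed parts case in the middle bay, grey tub, orange lid, 95x72x52 mm, alike outside; origin under its centre, +x to its back; bar handle in front, 18 mm striker behind. 1.5 mm play each side, starts 37 to 48 mm short of home. Nearly empty about 0.23 kg; the one full case, any of the three, 0.7 to 0.95 kg. Raised by the bar it turns about its back lower edge; the bar then bears 0.37 of the weight
- handle_middle (a point): middle of the handle of case_middle: a level round bright steel bar 8 mm thick and 52 mm long along the case's y, 35 mm before the case's front face (31 mm free between), 36 mm above its underside, free below; 130 mm from the back lower edge. Tipped by 0.08 rad it loads the hand with about 1 to 1.6 N when nearly empty and 3 to 4 N when full (friction of the bar in the grip included)
- front_middle (a point): middle of the front lower edge of case_middle
- back_middle (a point): middle of the back lower edge of case_middle, 95 mm behind front_middle along the case's x
- bay_right (a point): home point of the right bay (seen from the robot): on its floor, midway across, in the plane of the stop faces; axes as the rack's. A case is home when its back lower edge is here. Sliding a full case takes 2 to 5 N; from about 10 mm before home the catch raises this to some 8 to 14 N (most 7 to 8 mm before home), then it snaps: the push falls to 0 to 3 N, until the rigid stops are met
- case_right: closed parts case in the right bay, grey tub, orange lid, 95x72x52 mm, alike outside; origin under its centre, +x to its back; bar handle in front, 18 mm striker behind. 1.5 mm play each side, starts 37 to 48 mm short of home. Nearly empty about 0.23 kg; the one full case, any of the three, 0.7 to 0.95 kg. Raised by the bar it turns about its back lower edge; the bar then bears 0.37 of the weight
- handle_right (a point): middle of the handle of case_right: a level round bright steel bar 8 mm thick and 52 mm long along the case's y, 35 mm before the case's front face (31 mm free between), 36 mm above its underside, free below; 130 mm from the back lower edge. Tipped by 0.08 rad it loads the hand with about 1 to 1.6 N when nearly empty and 3 to 4 N when full (friction of the bar in the grip included)
- front_right (a point): middle of the front lower edge of case_right
- back_right (a point): middle of the back lower edge of case_right, 95 mm behind front_right along the case's x
- blue_bin: blue open parts bin, 127x76x60 mm, loose on the bench right of and behind the rack; bystander
- c_clamp_a: blue C-clamp, 135x92x16 mm, lying loose on the bench right of the rack; bystander
- offcut: small fir offcut, 38x90x19 mm, lying loose on the bench to the right of the vise; bystander
- stops: the six black stop blocks at the back of the bays, two to a bay, fixed in the rack

How it is judged (in metres and radians):
On the way:
1. one of the cases is tipped: its handle end raised so that it leans by more than 0.03 rad (about 4 mm at the bar) while its back lower edge stays down within 8 mm of the bay's floor (((angle between case_left's own z axis and vertical above 0.03 rad and z of back_left in the frame of bay_left below 0.008 m) or (angle between case_middle's own z axis and vertical above 0.03 rad and z of back_middle in the frame of bay_middle below 0.008 m) or (angle between case_right's own z axis and vertical above 0.03 rad and z of back_right in the frame of bay_right below 0.008 m))), for 0.2 s.
At the end, for the whole second after the job is handed in: The full case stands level, back lower edge within 3 mm of its home point, over 4.5 N of its weight on the bay's floor; both nearly empty cases stand level, less than 15 mm from where they began and drawn out over 20 mm; all at rest ((((x of back_left in the frame of bay_left above -0.003 m and contact force between liner and case_left above 4.5 N and angle between case_left's own z axis and vertical below 0.03 rad and linear speed of case_left below 0.01 m/s) and (distance of case_middle from where it was at the start of the episode below 0.015 m and x of back_middle in the frame of bay_middle below -0.02 m and angle between case_middle's own z axis and vertical below 0.03 rad and linear speed of case_middle below 0.01 m/s) and (distance of case_right from where it was at the start of the episode below 0.015 m and x of back_right in the frame of bay_right below -0.02 m and angle between case_right's own z axis and vertical below 0.03 rad and linear speed of case_right below 0.01 m/s)) or ((x of back_middle in the frame of bay_middle above -0.003 m and contact force between liner and case_middle above 4.5 N and angle between case_middle's own z axis and vertical below 0.03 rad and linear speed of case_middle below 0.01 m/s) and (distance of case_left from where it was at the start of the episode below 0.015 m and x of back_left in the frame of bay_left below -0.02 m and angle between case_left's own z axis and vertical below 0.03 rad and linear speed of case_left below 0.01 m/s) and (distance of case_right from where it was at the start of the episode below 0.015 m and x of back_right in the frame of bay_right below -0.02 m and angle between case_right's own z axis and vertical below 0.03 rad and linear speed of case_right below 0.01 m/s)) or ((x of back_right in the frame of bay_right above -0.003 m and contact force between liner and case_right above 4.5 N and angle between case_right's own z axis and vertical below 0.03 rad and linear speed of case_right below 0.01 m/s) and (distance of case_left from where it was at the start of the episode below 0.015 m and x of back_left in the frame of bay_left below -0.02 m and angle between case_left's own z axis and vertical below 0.03 rad and linear speed of case_left below 0.01 m/s) and (distance of case_middle from where it was at the start of the episode below 0.015 m and x of back_middle in the frame of bay_middle below -0.02 m and angle between case_middle's own z axis and vertical below 0.03 rad and linear speed of case_middle below 0.01 m/s)))); the robot touches nothing.
It fails at once if a case lifted clear of the rack: both ends of its underside more than 15 mm above the bay's floor (z of each of front_left, back_left in the frame of bay_left above 0.015 m or z of each of front_middle, back_middle in the frame of bay_middle above 0.015 m or z of each of front_right, back_right in the frame of bay_right above 0.015 m).
It fails at once if a case tipped steeply, by more than 0.3 rad (about 40 mm at the bar) (angle between any of case_left, case_middle, case_right's own z axis and vertical above 0.3 rad).
It fails at once if a case rammed or pressed hard against its stops: more than 35 N between a case and the stops (contact force between stops and case_left above 35 N or contact force between stops and case_middle above 35 N or contact force between stops and case_right above 35 N).
It fails at once if a bystander (blue bin, C-clamp or offcut) moved by more than 30 mm (distance of any of blue_bin, c_clamp_a, offcut from where it was at the start of the episode above 0.03 m).
It also fails if it takes over 53 s, if anything falls off the work surface, if the arm or the gripper's body presses on something with over 40 N, if the wrist force passes 120 N, or if a joint passes its speed limit or range.

## Working session

There is one attempt and no reset: what is moved stays moved. The work goes in short steps, Python scripts to look and compute and a tool call to move; the robot and the scene stay as the last step left them, time stands still between calls to the robot, and variables do not carry over. Pictures are saved under pics/ and viewed, at most 10 in all, crops included, and the job is handed in when it is done.

Besides the shell and the picture viewer there is one more tool, called after "Emit:" by a JSON object that holds its "name" and its "arguments". apply_moves: Moves the arm, as the interface text tells. Its arguments: {"type":"object","properties":{"targets":{"type":"array"},"newtons":{"type":"number"}},"required":["targets"]}

```bash
mkdir -p pics; ls
python3 - <<'E'
from station import env, vision, spotter
import cv2,numpy as np
s=env.read_state(); print({k:np.round(v,3) for k,v in s.items()})
a=vision.get_image("scene"); b=vision.get_image("top")
cv2.imwrite("pics/a.png",np.vstack([a,b])[:,:,::-1][:, :] if 0 else cv2.resize(np.hstack([a,b]),(800,300))[:,:,::-1])
cv2.imwrite("pics/top.png",b[:,:,::-1])
for c in("scene","top"):
  m=vision.camera_model(c); print(c,m)
  for q in("rack","case_left","handle_left","case_middle","case_right"):
    for r in spotter.trace(q,c)[:4]: print(c,q,round(r["conf"],2),r["box"],r["pixels"].sum())
E
```

```text
pics
{'time': np.float64(0.0), 'joint_positions': array([ 1.12 ,  0.308,  1.508, -0.   ,  1.328, -0.074]), 'joint_velocities': array([-0.001,  0.002,  0.   ,  0.   , -0.001,  0.   ]), 'joint_torque': array([ 2.0000e-03, -4.5756e+01, -2.5192e+01, -0.0000e+00,  1.3000e-02,
       -0.0000e+00]), 'ee_pos': array([211.311, 534.054, 249.391]), 'ee_rot': array([-3.14 , -0.   ,  2.765]), 'ft_force': array([-0.009, -0.105, -0.253]), 'wrist_torque': array([-0.004, -0.054, -0.031]), 'finger_force': np.float64(0.0), 'grip_width': np.float64(85.607)}
scene {'mtx': array([[466.61170678,   0.        , 257.34630187],
       [  0.        , 466.61170678, 186.84461929],
       [  0.        ,   0.        ,   1.        ]]), 'rvec': array([ 2.11858054, -0.62382256,  0.33613676]), 'tvec': array([-360.46836489,  279.21121964,  826.51246453])}
scene rack 0.75 [270.8, 158.0, 284.4, 182.5] 94
scene rack 0.64 [221.5, 142.5, 292.0, 211.3] 1468
scene rack 0.55 [317.5, 192.6, 342.6, 228.9] 207
scene case_left 0.69 [204.2, 142.6, 264.5, 156.9] 578
scene handle_left 0.75 [208.4, 142.4, 260.8, 158.7] 696
scene case_middle 0.96 [207.6, 156.0, 265.4, 178.2] 697
scene case_right 0.89 [205.8, 173.6, 270.8, 207.0] 1163
top {'mtx': array([[450.62824744,   0.        , 249.57536141],
       [  0.        , 450.62824744, 185.78654771],
       [  0.        ,   0.        ,   1.        ]]), 'rvec': array([ 2.07938274, -2.13193322,  0.237068  ]), 'tvec': array([ 134.46606299,  535.89694347, 1235.12129995])}
top rack 0.6 [159.5, 137.0, 259.1, 226.2] 2179
top case_left 0.76 [155.9, 152.3, 199.3, 204.1] 1040
top handle_left 0.76 [158.1, 155.4, 197.8, 204.8] 995
top case_middle 0.59 [180.5, 167.3, 221.6, 214.9] 1064
top case_right 0.75 [207.2, 180.4, 246.5, 223.3] 925
```

View pics/a.png

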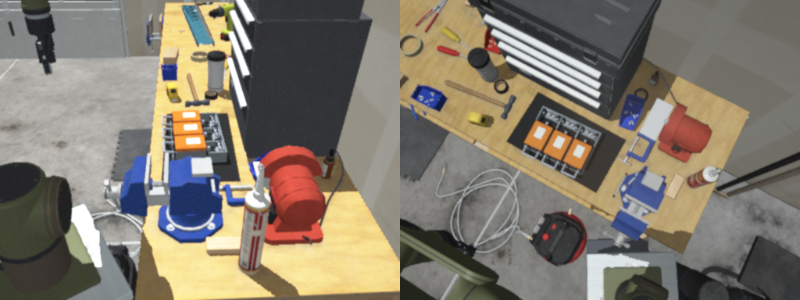

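```bash
cat > h.py <<'E'
import cv2,numpy as np
from scipy.spatial.transform import Rotation as Ro
def ray(m,uv,fish=False):
    K=m["mtx"];R=cv2.Rodrigues(np.array(m["rvec"]))[0];t=np.array(m["tvec"]).ravel()
    x=(uv[0]-K[0,2])/K[0,0];y=(uv[1]-K[1,2])/K[1,1]
    if fish:
        r=np.hypot(x,y);d=np.array([x/r*np.sin(r),y/r*np.sin(r),np.cos(r)]) if r>1e-9 else np.array([0,0,1.])
    else: d=np.array([x,y,1.])
    return -R.T@t,R.T@d
def atz(m,uv,z,fish=False):
    c,d=ray(m,uv,fish);return c+d*(z-c[2])/d[2]
def proj(m,P,fish=False):
    K=m["mtx"];R=cv2.Rodrigues(np.array(m["rvec"]))[0];t=np.array(m["tvec"]).ravel()
    c=R@np.asarray(P,float)+t
    if fish:
        th=np.arctan2(np.hypot(c[0],c[1]),c[2]);q=np.hypot(c[0],c[1]);x,y=c[0]/q*th,c[1]/q*th
    else:x,y=c[0]/c[2],c[1]/c[2]
    return np.array([K[0,0]*x+K[0,2],K[1,1]*y+K[1,2]])
E
python3 - <<'E'
from station import vision,spotter
import cv2,numpy as np
from h import *
m=vision.camera_model("top")
b=vision.get_image("top")
cv2.imwrite("pics/top2.png",cv2.resize(b[110:250,130:290],(800,700))[:600,:,::-1])
for q in("case_left","case_middle","case_right"):
  for r in spotter.trace(q,"top")[:1]:
    ys,xs=np.nonzero(r["pixels"]);c,sz,a=cv2.minAreaRect(np.c_[xs,ys].astype(np.float32));bp=cv2.boxPoints((c,sz,a))
    print(q,atz(m,c,60).round(1),[atz(m,p,60).round(0)[:2].tolist() for p in bp])
E
```

```text
case_left [567.7 334.7  60. ] [[520.0, 401.0], [655.0, 343.0], [617.0, 267.0], [483.0, 327.0]]
case_middle [527.1 264.6  60. ] [[482.0, 329.0], [610.0, 270.0], [573.0, 199.0], [446.0, 260.0]]
case_right [494.3 190.2  60. ] [[449.0, 253.0], [575.0, 196.0], [540.0, 126.0], [416.0, 185.0]]
```

View pics/top2.png

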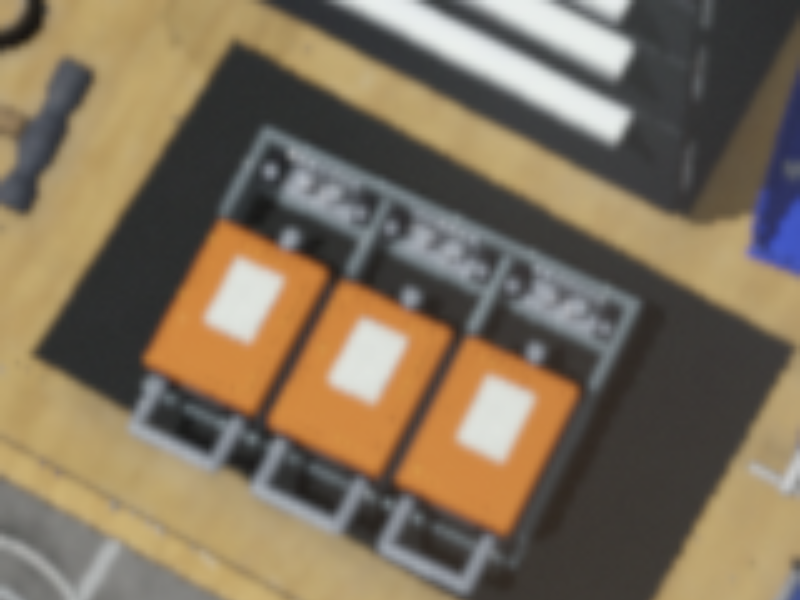

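The top view shows the rack rotated on its mat, with three orange cases. In the crop, the handle bars run at about (130,425)-(220,465), (255,488)-(345,530) and (380,547)-(470,590). The back wall runs from (265,130) to (638,298).

```bash
cat > p.py <<'E'
from station import vision,env
import numpy as np
from h import *
m=vision.camera_model("top")
f=lambda u,v,z:atz(m,(130+u/5-.4,110+v/5-.4),z)
B=[f(265,130,43),f(638,298,43)]
d=B[1]-B[0]; print("back",np.round(B,1),np.hypot(*d[:2]),np.arctan2(d[0],-d[1]))
for (a,b) in [((130,425),(220,465)),((255,488),(345,530)),((380,547),(470,590))]:
    p,q=f(*a,44),f(*b,44);e=q-p;print("bar",((p+q)/2).round(1),np.hypot(*e[:2]).round(1),np.arctan2(e[0],-e[1]).round(3))
for (a,b) in [((145,360),(250,415)),((268,425),(383,475)),((395,483),(508,535))]:
    p,q=f(*a,60),f(*b,60);e=q-p;print("front",((p+q)/2).round(1),np.hypot(*e[:2]).round(1),np.arctan2(e[0],-e[1]).round(3))
s=env.read_state();R=Ro.from_euler("xyz",s["ee_rot"]).as_matrix();print(R.round(3),s["time"])
print(vision.camera_model("wrist"))
E
python3 p.py
```

```text
back [[701.3 317.   43. ]
 [592.1  97.3  43. ]] 245.27731052302508 -0.46125844700950813
bar [510.8 367.4  44. ] 58.0 -0.443
bar [471.5 295.1  44. ] 57.8 -0.461
bar [435.4 223.6  44. ] 57.4 -0.47
front [540.9 352.1  60. ] 69.5 -0.509
front [502.5 278.6  60. ] 72.4 -0.437
front [466.7 207.1  60. ] 71.1 -0.458
[[-0.93   0.368  0.   ]
 [ 0.368  0.93   0.   ]
 [ 0.     0.    -1.   ]] 0.8
{'mtx': array([[297.31863964,   0.        , 258.06035925],
       [  0.        , 297.31863964, 195.79974189],
       [  0.        ,   0.        ,   1.        ]]), 'rvec': array([-2.37456517, -1.6155779 , -0.25519097]), 'tvec': array([-575.09511585,  -40.92938508,  379.64905333])}
```

Emit:
{"name": "apply_moves", "arguments": {"targets": [{"tx":-0.033,"ty":-0.0127,"claw":0.0854},{"tx":-0.033,"ty":-0.0127},{"tx":-0.033,"ty":-0.0127},{"tx":-0.033,"ty":-0.0127},{"tx":-0.033,"ty":-0.0127},{"tx":-0.033,"ty":-0.0127},{"tx":-0.033,"ty":-0.0127},{"tx":-0.033,"ty":-0.0127},{"tx":-0.033,"ty":-0.0127},{"tx":-0.033,"ty":-0.0127}]}}

```text
invalid input
```

Emit:
{"name": "apply_moves", "arguments": {"targets": [{"az":7,"tz":0.003},{"az":7,"tz":0.003},{"az":7,"tz":0.003},{"az":7,"tz":0.003},{"az":7,"tz":0.003},{"az":7,"tz":0.003},{"az":7,"tz":0.003},{"az":7,"tz":0.003},{"az":7,"tz":0.003},{"az":7,"tz":0.003}]}}

```text
invalid input
```

Emit:
{"name": "apply_moves", "arguments": {"targets": [{"az":7,"claw":0.024},{"az":7},{"az":7},{"az":3.8},{}]}}

```text
invalid input
```

Run:
```python
from station import env, vision, spotter
import cv2,numpy as np
from h import *
s=env.read_state(); print(s["time"],s["ee_pos"],s["ee_rot"],s["grip_width"],s["ft_force"],s["wrist_torque"])
m=vision.camera_model("wrist")
a=vision.get_image("wrist"); cv2.imwrite("pics/w1.png",cv2.resize(a,(800,600),interpolation=cv2.INTER_CUBIC)[:,:,::-1])
np.savez("w1.npz",a=a,**m)
```

```text
0.8 [211.58637546 534.66050605 250.33402578] [ 3.14155188e+00 -1.30572435e-08  2.76482426e+00] 85.6038906529697 [-0.09227307  0.99171718 -0.16892966] [ 0.00211447  0.03136957 -0.05954868]
```

View pics/w1.png

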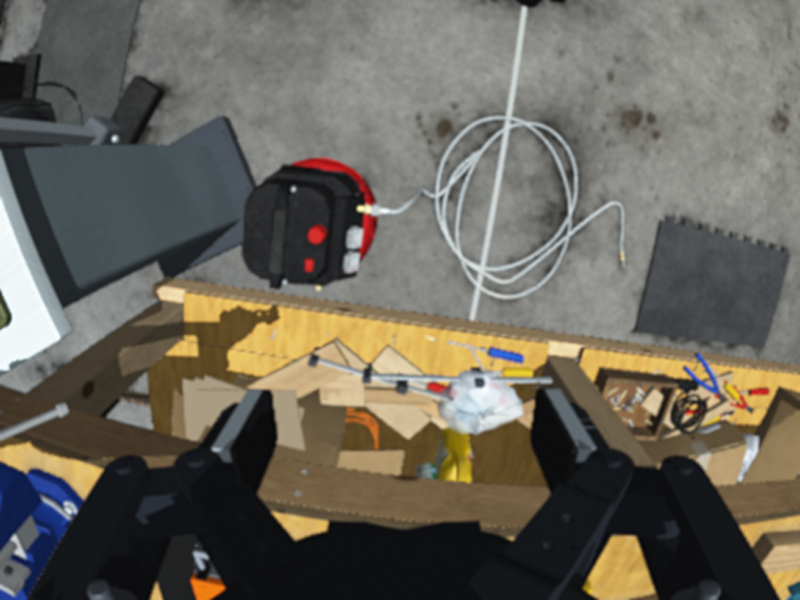

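The wrist view shows only the floor and the bench edge, with the fingers at the bottom. The move calls were refused, so I'll retry with full rows.

Emit:
{"name": "apply_moves", "arguments": {"targets": [{"ax":0,"ay":0,"az":0,"tx":-0.033,"ty":-0.0127,"tz":0,"claw":0.0854}]}}

```text
time: 0.93
ee_pos: [234.8, 514.2, 250.4]
ee_rot: [3.139, -0.003, 2.769]
ft_force: [1.4, -0.7, 0.0]
grip_width: 85.4
finger_force: 0.0
```

Emit:
{"name": "apply_moves", "arguments": {"targets": [{"ax":0,"ay":0,"az":0,"tx":-0.0326,"ty":-0.0213,"tz":0,"claw":0.0854},{"ax":0,"ay":0,"az":0,"tx":-0.0326,"ty":-0.0213,"tz":0,"claw":0.0854},{"ax":0,"ay":0,"az":0,"tx":-0.0326,"ty":-0.0213,"tz":0,"claw":0.0854},{"ax":0,"ay":0,"az":0,"tx":-0.0326,"ty":-0.0213,"tz":0,"claw":0.0854},{"ax":0,"ay":0,"az":0,"tx":-0.0326,"ty":-0.0213,"tz":0,"claw":0.0854},{"ax":0,"ay":0,"az":0,"tx":-0.0326,"ty":-0.0213,"tz":0,"claw":0.0854},{"ax":0,"ay":0,"az":0,"tx":-0.0326,"ty":-0.0213,"tz":0,"claw":0.0854},{"ax":0,"ay":0,"az":0,"tx":-0.0326,"ty":-0.0213,"tz":0,"claw":0.0854},{"ax":0,"ay":0,"az":0,"tx":-0.0326,"ty":-0.0213,"tz":0,"claw":0.0854}]}}

```text
time: 1.68
ee_pos: [440.7, 222.8, 250.6]
ee_rot: [3.141, 0.001, 2.765]
ft_force: [0.5, 0.3, 0.5]
grip_width: 85.6
finger_force: 0.0
```

Emit:
{"name": "apply_moves", "arguments": {"targets": [{"ax":0,"ay":0,"az":7,"tx":0,"ty":0,"tz":0.005,"claw":0.024},{"ax":0,"ay":0,"az":7,"tx":0,"ty":0,"tz":0.005,"claw":0.024},{"ax":0,"ay":0,"az":7,"tx":0,"ty":0,"tz":0.005,"claw":0.024},{"ax":0,"ay":0,"az":7,"tx":0,"ty":0,"tz":0.005,"claw":0.024},{"ax":0,"ay":0,"az":7,"tx":0,"ty":0,"tz":0.005,"claw":0.024},{"ax":0,"ay":0,"az":7,"tx":0,"ty":0,"tz":0.005,"claw":0.024},{"ax":0,"ay":0,"az":7,"tx":0,"ty":0,"tz":0.005,"claw":0.024},{"ax":0,"ay":0,"az":7,"tx":0,"ty":0,"tz":0.005,"claw":0.024},{"ax":0,"ay":0,"az":7,"tx":0,"ty":0,"tz":0.005,"claw":0.024},{"ax":0,"ay":0,"az":7,"tx":0,"ty":0,"tz":0.005,"claw":0.024}]}}

```text
time: 2.52
ee_pos: [440.0, 224.5, 200.2]
ee_rot: [3.141, -0.0, 1.537]
ft_force: [0.2, 0.3, -0.3]
grip_width: 23.8
finger_force: 0.0
```

Emit:
{"name": "apply_moves", "arguments": {"targets": [{"ax":0,"ay":0,"az":7,"tx":0,"ty":0,"tz":0,"claw":0.024},{"ax":0,"ay":0,"az":7,"tx":0,"ty":0,"tz":0,"claw":0.024},{"ax":0,"ay":0,"az":7,"tx":0,"ty":0,"tz":0,"claw":0.024},{"ax":0,"ay":0,"az":3.8,"tx":0,"ty":0,"tz":0,"claw":0.024},{"ax":0,"ay":0,"az":0,"tx":0,"ty":0,"tz":0,"claw":0.024}]}}

```text
time: 2.93
ee_pos: [440.0, 224.5, 200.4]
ee_rot: [3.141, -0.0, 1.109]
ft_force: [-0.8, 0.3, 0.6]
grip_width: 24.0
finger_force: 0.0
```

```bash
cat > look.py <<'E'
import sys
from station import env, vision, spotter
import cv2,numpy as np
from h import *
n=sys.argv[1]
s=env.read_state(); print(s["time"],s["ee_pos"].round(1),s["ee_rot"].round(3),s["grip_width"].round(1),s["ft_force"].round(2),s["wrist_torque"].round(2))
m=vision.camera_model("wrist")
a=vision.get_image("wrist"); cv2.imwrite(f"pics/{n}.png",cv2.resize(a,(800,600),interpolation=cv2.INTER_CUBIC)[:,:,::-1])
np.savez(n+".npz",a=a,**m)
E
python3 look.py w2
```

```text
Traceback (most recent call last):
  File "look.py", line 6, in <module>
    s=env.read_state(); print(s["time"],s["ee_pos"].round(1),s["ee_rot"].round(3),s["grip_width"].round(1),s["ft_force"].round(2),s["wrist_torque"].round(2))
                                                                                  ^^^^^^^^^^^^^^^^^^^^^
AttributeError: 'float' object has no attribute 'round'
```

```bash
sed -i 's/s\["grip_width"\].round(1)/round(s["grip_width"],1)/' look.py; python3 look.py w2
```

```text
2.9333 [440.  224.5 200.4] [ 3.141 -0.     1.109] 24.0 [-0.76  0.33  0.58] [0.01 0.03 0.01]
```

View pics/w2.png

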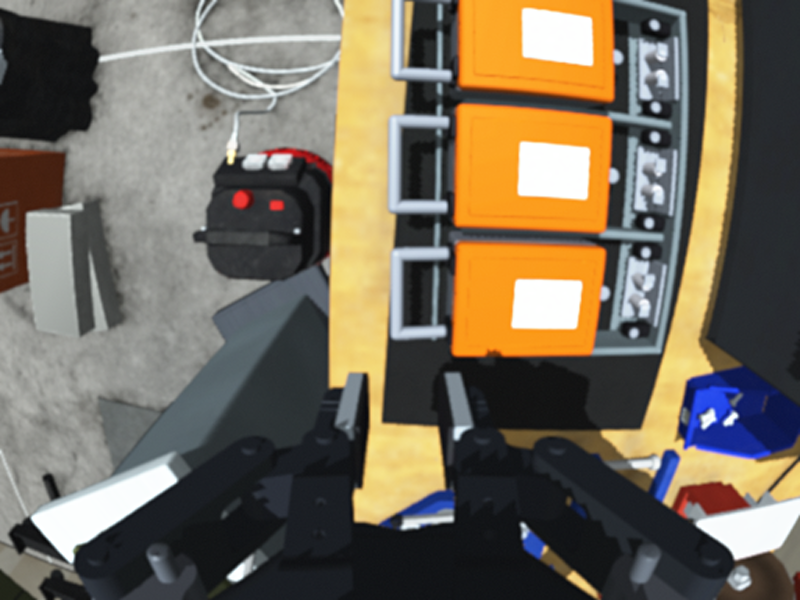

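The wrist view shows all three cases. The right bar is at about (398,248-340), the middle bar at (396,115-212) and the left bar at (397,0-78).

```bash
cat > q.py <<'E'
from h import *
d=np.load("w2.npz");m={k:d[k] for k in("mtx","rvec","tvec")};a=d["a"]
g=a.mean(2);k=512/800
c,_=ray(m,(256,192),True);print("cam",c.round(1))
for v in (270,294,318,135,164,190,25,50): print(v,g[int(v*k),245:268].astype(int).tolist())
for n,(u,v) in dict(rb1=(398,248),rb2=(399,340),mb1=(396,115),mb2=(396,213),lb2=(398,80)).items():print(n,atz(m,(u*k,v*k),44,True).round(1))
for n,P in dict(r=[(453,241),(453,356),(597,356),(605,247)],m=[(456,105),(454,231),(611,111),(606,236)],l=[(457,88),(613,100)]).items():
  print(n,[atz(m,(u*k,v*k),60,True)[:2].round(1).tolist() for u,v in P])
E
python3 q.py
```

```text
cam [475.3 294.8 324. ]
270 [182, 181, 180, 179, 180, 190, 207, 216, 216, 211, 197, 168, 122, 71, 45, 40, 41, 37, 26, 21, 18, 18, 18]
294 [183, 184, 181, 172, 165, 178, 204, 215, 215, 210, 195, 165, 116, 66, 43, 41, 37, 30, 23, 21, 18, 18, 19]
318 [181, 180, 165, 131, 121, 166, 204, 216, 215, 210, 193, 161, 110, 63, 43, 41, 42, 37, 27, 20, 19, 18, 18]
135 [189, 187, 183, 181, 197, 217, 228, 228, 216, 193, 161, 116, 68, 42, 40, 41, 42, 43, 43, 42, 42, 43, 43]
164 [191, 190, 187, 184, 200, 215, 224, 222, 211, 189, 155, 108, 62, 41, 42, 43, 36, 27, 21, 18, 19, 18, 19]
190 [182, 180, 176, 182, 201, 216, 221, 218, 206, 185, 149, 101, 58, 42, 42, 38, 30, 22, 17, 18, 20, 18, 18]
25 [187, 186, 185, 183, 181, 183, 200, 229, 245, 243, 221, 186, 153, 140, 157, 173, 175, 151, 92, 45, 39, 41, 43]
50 [202, 202, 200, 197, 191, 189, 205, 231, 244, 240, 215, 180, 150, 149, 172, 173, 132, 73, 39, 27, 22, 19, 18]
rb1 [449.  248.7  44. ]
rb2 [422.5 194.3  44. ]
mb1 [484.  321.6  44. ]
mb2 [457.6 268.5  44. ]
lb2 [494.7 340.3  44. ]
r [[480.8, 241.0], [450.8, 175.3], [536.9, 130.2], [565.6, 197.4]]
m [[516.2, 310.8], [483.8, 246.0], [602.0, 272.5], [568.6, 203.5]]
l [[521.1, 319.4], [606.3, 278.1]]
```

Emit:
{"name": "apply_moves", "arguments": {"targets": [{"ax":0,"ay":0,"az":0,"tx":-0.004,"ty":-0.0036,"tz":0.02,"claw":0.024},{"ax":0,"ay":0,"az":0,"tx":0,"ty":0,"tz":0.025,"claw":0.024},{"ax":0,"ay":0,"az":0,"tx":0,"ty":0,"tz":0.025,"claw":0.024},{"ax":0,"ay":0,"az":0,"tx":0,"ty":0,"tz":0.02,"claw":0.024},{"ax":0,"ay":0,"az":0,"tx":0,"ty":0,"tz":0.015,"claw":0.024},{"ax":0,"ay":0,"az":0,"tx":0,"ty":0,"tz":0.015,"claw":0.024},{"ax":0,"ay":0,"az":0,"tx":0,"ty":0,"tz":0.012,"claw":0.024}]}}

```text
time: 3.57
ee_pos: [434.7, 222.4, 67.2]
ee_rot: [-3.141, 0.001, 1.113]
ft_force: [0.6, -0.7, 0.9]
grip_width: 23.8
finger_force: 0.0
```

Emit:
{"name": "apply_moves", "arguments": {"targets": [{"ax":0,"ay":0,"az":0,"tx":0,"ty":0,"tz":0.01,"claw":0.024},{"ax":0,"ay":0,"az":0,"tx":0,"ty":0,"tz":0.009,"claw":0.024},{"ax":0,"ay":0,"az":0,"tx":0,"ty":0,"tz":0.007,"claw":0.024},{"ax":0,"ay":0,"az":0,"tx":0,"ty":0,"tz":0,"claw":0.024}]}}

```text
time: 3.9
ee_pos: [434.2, 222.2, 41.2]
ee_rot: [-3.14, 0.002, 1.111]
ft_force: [0.0, 0.1, 0.5]
grip_width: 24.2
finger_force: 0.0
```

```bash
python3 look.py w3
```

```text
3.9 [434.2 222.2  41.2] [-3.140e+00  2.000e-03  1.111e+00] 24.2 [0.01 0.1  0.5 ] [-0.    0.01  0.  ]
```

View pics/w3.png

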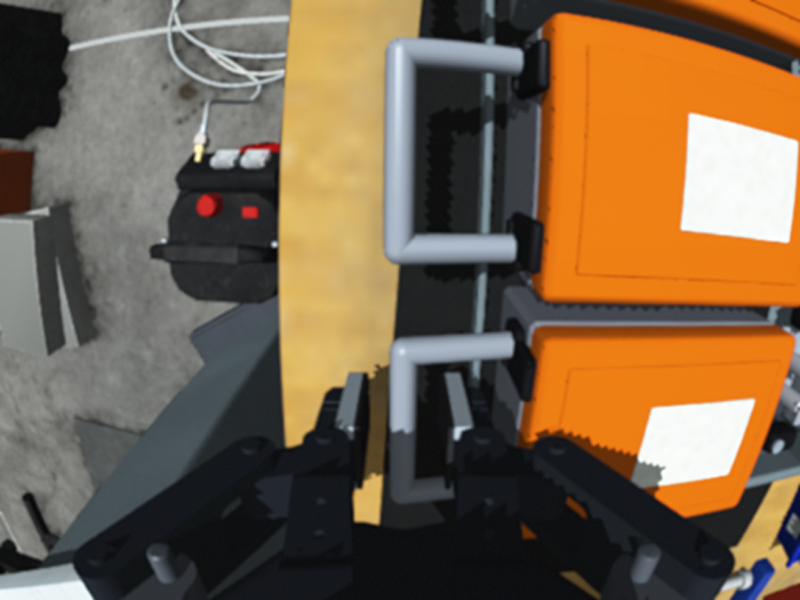

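The bar of the right case (x≈402, y 340-500) sits midway between the fingers. Now I'll close and raise gently.

Emit:
{"name": "apply_moves", "arguments": {"targets": [{"ax":0,"ay":0,"az":0,"tx":0,"ty":0,"tz":0,"claw":0.004},{"ax":0,"ay":0,"az":0,"tx":0,"ty":0,"tz":0,"claw":0.004},{"ax":0,"ay":0,"az":0,"tx":0,"ty":0,"tz":0,"claw":0.004},{"ax":0,"ay":0,"az":0,"tx":0,"ty":0,"tz":0,"claw":0.004}], "newtons": 25}}

```text
time: 4.28
ee_pos: [434.9, 222.6, 42.7]
ee_rot: [3.141, -0.001, 1.11]
ft_force: [-0.5, 0.1, -0.2]
grip_width: 6.9
finger_force: 24.4
```

Emit:
{"name": "apply_moves", "arguments": {"targets": [{"ax":0,"ay":0,"az":0,"tx":0,"ty":0.0005,"tz":-0.002,"claw":0.004},{"ax":0,"ay":0,"az":0,"tx":0,"ty":0.0005,"tz":-0.002,"claw":0.004},{"ax":0,"ay":0,"az":0,"tx":0,"ty":0.0005,"tz":-0.002,"claw":0.004},{"ax":0,"ay":0,"az":0,"tx":0,"ty":0.0005,"tz":-0.002,"claw":0.004},{"ax":0,"ay":0,"az":0,"tx":0,"ty":0.0005,"tz":-0.002,"claw":0.004},{"ax":0,"ay":0,"az":0,"tx":0,"ty":0,"tz":0,"claw":0.004},{"ax":0,"ay":0,"az":0,"tx":0,"ty":0,"tz":0,"claw":0.004},{"ax":0,"ay":0,"az":0,"tx":0,"ty":0,"tz":0,"claw":0.004}]}}

```text
time: 4.95
ee_pos: [437.4, 221.4, 52.3]
ee_rot: [3.141, -0.0, 1.11]
ft_force: [1.6, -0.6, -4.1]
grip_width: 7.2
finger_force: 24.2
```

Emit:
{"name": "apply_moves", "arguments": {"targets": [{"ax":0,"ay":0,"az":0,"tx":0,"ty":0,"tz":0,"claw":0.004}]}}

```text
time: 5.03
ee_pos: [437.3, 221.4, 52.3]
ee_rot: [3.141, -0.0, 1.11]
ft_force: [1.9, -1.8, -3.7]
grip_width: 6.7
finger_force: 24.2
```

Emit:
{"name": "apply_moves", "arguments": {"targets": [{"ax":0,"ay":0,"az":0,"tx":0,"ty":0,"tz":0,"claw":0.004}]}}

```text
time: 5.12
ee_pos: [437.2, 221.4, 52.2]
ee_rot: [3.142, 0.0, 1.11]
ft_force: [1.0, -1.2, -4.6]
grip_width: 7.0
finger_force: 24.2
```

Right reads about 4 N, so it is the full case (an empty one would read 1–1.6 N). I'll lower it and push.

Emit:
{"name": "apply_moves", "arguments": {"targets": [{"ax":0,"ay":0,"az":0,"tx":0,"ty":-0.0005,"tz":0.002,"claw":0.004},{"ax":0,"ay":0,"az":0,"tx":0,"ty":-0.0005,"tz":0.002,"claw":0.004},{"ax":0,"ay":0,"az":0,"tx":0,"ty":-0.0005,"tz":0.002,"claw":0.004},{"ax":0,"ay":0,"az":0,"tx":0,"ty":-0.0005,"tz":0.002,"claw":0.004},{"ax":0,"ay":0,"az":0,"tx":0,"ty":-0.0005,"tz":0.002,"claw":0.004},{"ax":0,"ay":0,"az":0,"tx":0,"ty":0,"tz":0,"claw":0.004},{"ax":0,"ay":0,"az":0,"tx":0,"ty":0,"tz":0,"claw":0.004}], "newtons": 50}}

```text
time: 5.7
ee_pos: [434.5, 222.6, 42.7]
ee_rot: [-3.141, 0.0, 1.11]
ft_force: [-2.7, -0.4, 2.8]
grip_width: 6.2
finger_force: 49.3
```

Emit:
{"name": "apply_moves", "arguments": {"targets": [{"ax":0,"ay":0,"az":0,"tx":0,"ty":0.0025,"tz":0,"claw":0.004},{"ax":0,"ay":0,"az":0,"tx":0,"ty":0.0025,"tz":0,"claw":0.004},{"ax":0,"ay":0,"az":0,"tx":0,"ty":0.0025,"tz":0,"claw":0.004},{"ax":0,"ay":0,"az":0,"tx":0,"ty":0.0025,"tz":0,"claw":0.004},{"ax":0,"ay":0,"az":0,"tx":0,"ty":0.0025,"tz":0,"claw":0.004},{"ax":0,"ay":0,"az":0,"tx":0,"ty":0.0025,"tz":0,"claw":0.004}]}}

```text
time: 6.2
ee_pos: [443.6, 216.5, 42.6]
ee_rot: [-3.134, 0.003, 1.109]
ft_force: [-11.4, 6.8, 12.9]
grip_width: 6.0
finger_force: 50.3
```

Emit:
{"name": "apply_moves", "arguments": {"targets": [{"ax":0,"ay":0,"az":0,"tx":0,"ty":0.0025,"tz":0,"claw":0.004},{"ax":0,"ay":0,"az":0,"tx":0,"ty":0.0025,"tz":0,"claw":0.004},{"ax":0,"ay":0,"az":0,"tx":0,"ty":0.0025,"tz":0,"claw":0.004},{"ax":0,"ay":0,"az":0,"tx":0,"ty":0.0025,"tz":0,"claw":0.004}]}}

```text
time: 6.53
ee_pos: [452.3, 212.1, 42.6]
ee_rot: [-3.134, 0.003, 1.109]
ft_force: [-11.7, 6.1, 12.3]
grip_width: 6.3
finger_force: 50.3
```

The front is being pressed down (12 N up on the tool), so I'll ease up a little.

Emit:
{"name": "apply_moves", "arguments": {"targets": [{"ax":0,"ay":0,"az":0,"tx":0,"ty":0,"tz":-0.0005,"claw":0.004},{"ax":0,"ay":0,"az":0,"tx":0,"ty":0,"tz":-0.0005,"claw":0.004},{"ax":0,"ay":0,"az":0,"tx":0,"ty":0,"tz":0,"claw":0.004}]}}

```text
time: 6.78
ee_pos: [455.8, 211.3, 43.0]
ee_rot: [-3.14, 0.001, 1.11]
ft_force: [-3.7, 0.9, -1.1]
grip_width: 6.2
finger_force: 48.9
```

Emit:
{"name": "apply_moves", "arguments": {"targets": [{"ax":0,"ay":0,"az":0,"tx":0,"ty":0.002,"tz":0,"claw":0.004},{"ax":0,"ay":0,"az":0,"tx":0,"ty":0.002,"tz":0,"claw":0.004}]}}

```text
time: 6.95
ee_pos: [460.0, 209.5, 42.9]
ee_rot: [-3.14, 0.001, 1.11]
ft_force: [-5.8, 3.3, -1.1]
grip_width: 6.1
finger_force: 49.0
```

Emit:
{"name": "apply_moves", "arguments": {"targets": [{"ax":0,"ay":0,"az":0,"tx":0,"ty":0.001,"tz":0,"claw":0.004},{"ax":0,"ay":0,"az":0,"tx":0,"ty":0.001,"tz":0,"claw":0.004},{"ax":0,"ay":0,"az":0,"tx":0,"ty":0.001,"tz":0,"claw":0.004}]}}

```text
time: 7.2
ee_pos: [460.1, 208.6, 42.7]
ee_rot: [-3.135, 0.003, 1.108]
ft_force: [-12.3, 7.7, 3.2]
grip_width: 6.0
finger_force: 49.5
```

Emit:
{"name": "apply_moves", "arguments": {"targets": [{"ax":0,"ay":0,"az":0,"tx":0,"ty":0.001,"tz":0,"claw":0.004},{"ax":0,"ay":0,"az":0,"tx":0,"ty":0.001,"tz":0,"claw":0.004}]}}

```text
time: 7.37
ee_pos: [460.5, 207.8, 42.7]
ee_rot: [-3.133, 0.004, 1.109]
ft_force: [-13.3, 8.7, 5.3]
grip_width: 5.8
finger_force: 49.7
```

Emit:
{"name": "apply_moves", "arguments": {"targets": [{"ax":0,"ay":0,"az":0,"tx":0,"ty":0.001,"tz":0,"claw":0.004},{"ax":0,"ay":0,"az":0,"tx":0,"ty":0.001,"tz":0,"claw":0.004}]}}

```text
time: 7.53
ee_pos: [462.7, 206.7, 42.7]
ee_rot: [-3.134, 0.004, 1.109]
ft_force: [-9.8, 5.3, 1.9]
grip_width: 6.0
finger_force: 49.3
```

Emit:
{"name": "apply_moves", "arguments": {"targets": [{"ax":0,"ay":0,"az":0,"tx":0,"ty":0.001,"tz":0,"claw":0.004},{"ax":0,"ay":0,"az":0,"tx":0,"ty":0.001,"tz":0,"claw":0.004}]}}

```text
time: 7.7
ee_pos: [468.0, 205.5, 42.9]
ee_rot: [-3.14, 0.001, 1.11]
ft_force: [-2.3, 0.5, -1.5]
grip_width: 6.2
finger_force: 49.0
```

Emit:
{"name": "apply_moves", "arguments": {"targets": [{"ax":0,"ay":0,"az":0,"tx":0,"ty":0.001,"tz":0,"claw":0.004}]}}

```text
time: 7.78
ee_pos: [468.6, 205.6, 42.9]
ee_rot: [-3.139, 0.0, 1.109]
ft_force: [-7.4, 7.0, -1.0]
grip_width: 6.4
finger_force: 49.4
```

Emit:
{"name": "apply_moves", "arguments": {"targets": [{"ax":0,"ay":0,"az":0,"tx":0,"ty":0.001,"tz":0,"claw":0.004}]}}

```text
time: 7.87
ee_pos: [468.6, 205.5, 42.9]
ee_rot: [-3.137, 0.001, 1.108]
ft_force: [-10.9, 9.8, 0.7]
grip_width: 6.3
finger_force: 49.5
```

Snapped, and stopped against the stops. I'll relax, settle the front, open and retreat upward.

Emit:
{"name": "apply_moves", "arguments": {"targets": [{"ax":0,"ay":0,"az":0,"tx":0,"ty":-0.001,"tz":0.0005,"claw":0.004},{"ax":0,"ay":0,"az":0,"tx":0,"ty":-0.0005,"tz":0.0005,"claw":0.004},{"ax":0,"ay":0,"az":0,"tx":0,"ty":0,"tz":0,"claw":0.004}], "newtons": 25}}

```text
time: 8.12
ee_pos: [468.6, 205.6, 42.7]
ee_rot: [-3.14, 0.0, 1.11]
ft_force: [-6.7, 3.0, 6.1]
grip_width: 5.8
finger_force: 50.0
```

Emit:
{"name": "apply_moves", "arguments": {"targets": [{"ax":0,"ay":0,"az":0,"tx":0,"ty":0,"tz":0,"claw":0.024},{"ax":0,"ay":0,"az":0,"tx":0,"ty":0,"tz":0,"claw":0.024},{"ax":0,"ay":0,"az":0,"tx":0,"ty":0,"tz":0,"claw":0.024},{"ax":0,"ay":0,"az":0,"tx":0,"ty":0,"tz":0,"claw":0.024}]}}

```text
time: 8.45
ee_pos: [471.0, 205.4, 42.6]
ee_rot: [3.139, -0.001, 1.11]
ft_force: [0.0, -0.3, -0.1]
grip_width: 23.7
finger_force: 0.0
```

Emit:
{"name": "apply_moves", "arguments": {"targets": [{"ax":0,"ay":0,"az":0,"tx":0,"ty":0,"tz":-0.01,"claw":0.024},{"ax":0,"ay":0,"az":0,"tx":0,"ty":0,"tz":-0.02,"claw":0.024},{"ax":0,"ay":0,"az":0,"tx":0,"ty":0,"tz":-0.03,"claw":0.024},{"ax":0,"ay":0,"az":0,"tx":0,"ty":0,"tz":-0.03,"claw":0.024},{"ax":0,"ay":0,"az":0,"tx":0,"ty":0,"tz":-0.03,"claw":0.024},{"ax":0,"ay":0,"az":0,"tx":0,"ty":0,"tz":-0.03,"claw":0.024},{"ax":0,"ay":0,"az":0,"tx":0,"ty":0,"tz":0,"claw":0.024},{"ax":0,"ay":0,"az":0,"tx":0,"ty":0,"tz":0,"claw":0.024}]}}

```text
time: 9.12
ee_pos: [471.1, 205.8, 195.2]
ee_rot: [3.137, -0.004, 1.11]
ft_force: [-0.1, -0.4, 0.4]
grip_width: 24.0
finger_force: 0.0
```

```bash
python3 look.py w4
```

```text
9.1167 [471.1 205.8 195.2] [ 3.137 -0.004  1.11 ] 24.0 [-0.13 -0.39  0.44] [0.   0.01 0.02]
```

View pics/w4.png

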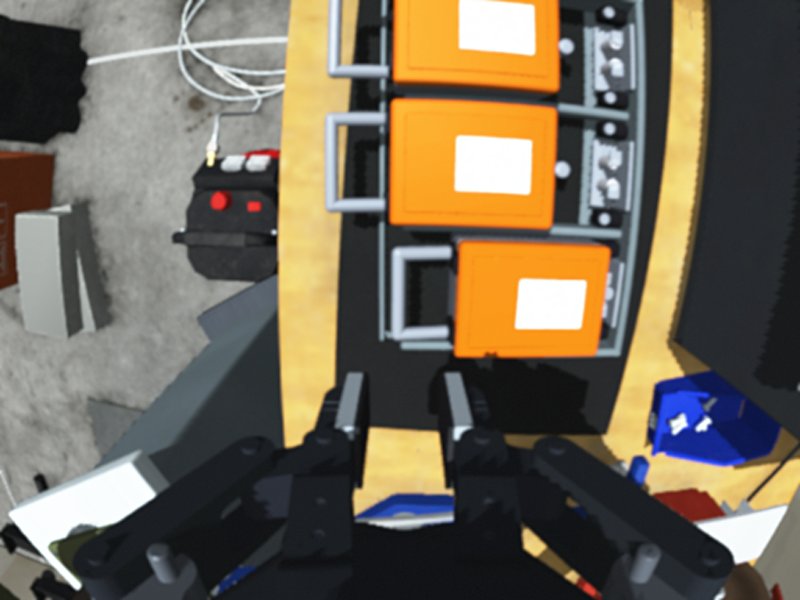

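Run:
```python
from h import *
d=np.load("w4.npz");m={k:d[k] for k in("mtx","rvec","tvec")};k=512/800
ex=np.array([np.cos(.461),-np.sin(.461)])
f=lambda u,v,z:(atz(m,(u*k,v*k),z,True)[:2]@ex).round(1)
print("right bar",f(398,294,44),"mid bar",f(332,164,44),"left bar",f(334,40,44))
print("right lid front/back",f(457,300,60),f(606,300,60),"mid",f(390,165,60),f(556,165,60))
for z in(20,30): print("mid stop front (px 593-596)",f(596,130,z),f(592,218,z),"left",f(597,100,z))
print("rack back outer",f(622,300,43),f(628,165,43))
d=np.load("w2.npz");m={k:d[k] for k in("mtx","rvec","tvec")}
print("before: right bar",f(396,294,44),"mid",f(394.5,164,44),"left",f(396,50,44),"rack back",f(672,300,43),f(680,165,43))
```

```text
right bar 328.4 mid bar 289.7 left bar 291.0
right lid front/back 363.1 458.2 mid 324.2 418.5
mid stop front (px 593-596) 460.5 460.6 left 461.0
mid stop front (px 593-596) 456.2 456.2 left 456.6
rack back outer 479.0 474.2
before: right bar 290.2 mid 289.5 left 290.5 rack back 486.7 481.1
```

The right case has moved 38 mm and its back is at the stop plane. The other two haven't moved, so I'm handing in.

```bash
python3 -c "
from station import env
print(env.finish_job())"
```

```text
the job is handed in; nothing more can be done
None
```

The full case is the right one: it loaded the hand with about 4 N when tipped. I slid it home until the catch snapped and it met its stops. I did not raise the left and middle cases, since that reading was clear; they still stand drawn out, unmoved to within about 1 mm. The job is handed in at about 9 s of the 53 s, and no verdict came back.

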